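Lay a standing battery cell in the test cradle and bring it up to the contact

TASK

Lay the standing battery cell on its side in the V-shaped rail of the test cradle, with its button end towards the bridge that carries the sprung contact pin, and slide it along the rail until the button has pushed the pin fully in. The bridge stands wherever the last user clamped it: feel for it and do not press hard, since a hard push forces back its overload slide. Do not let the cell fall or topple, leave the things around alone, and leave the cell lying there released.

Things in the scene. Friction and masses are not known exactly. Their poses are not given: they have to be found in the camera images.
- cell: Cylindrical battery cell, grey can 46 mm in diameter, 95 mm long in all: a can of 92 mm and on its top a round steel button 18 mm in diameter and 3 mm high. It starts standing upright on the bench, button up. About 0.3 kg. Origin: centre of the flat underside; z runs along the cell's axis to the button.
- cell_button (a point): Centre of the button's end face, 95 mm from the cell's underside on its axis.
- cell_middle (a point): Point on the cell's axis 46 mm from its underside (its middle, near the centre of mass).
- cradle: Fixed test cradle: black base plate 86 mm (x) by 250 mm (y), 8 mm thick; origin at the centre of its underside on the bench, z up, y along the rail towards the contact. On it a straight V rail of aluminium angle, y from -120 to +120 mm, legs at 45 degrees, 26 mm deep, 41 mm wide over its outer edges, which stand 34 mm above the bench. Free of obstacles from y = -120 to +35 mm.
- rail_axis (a point): Point 48.5 mm above the bench over the cradle's origin, on the line (parallel to the cradle's y, at x = 0) along which the axis of a cell lying in the V runs. The sides of a lying cell overhang the rail.
- contact_pin (a joint): Sprung copper pin, 16 mm thick, standing out 10 mm towards -y from the bridge's front face, on the lying cell's axis. 0 m: fully out; 0.006 m: fully in, solid. The spring is soft (0.5 to 1.1 N): a lying cell, held by its own friction in the V (about 1.7 to 4 N), keeps it in. Bridge: 80 mm wide, 24 mm thick, top 64 mm above the bench, astride the rail.
- overload (a joint): The bridge's grey cross piece, which carries the pin; it gives way towards +y against a stiff spring (10 N per mm) once the pin is fully in. 0 m at rest; more than 0.003 m (about 30 N) is too hard. The bridge's front face is clamped anywhere from cradle y = +50 to +95 mm; this is not measured and must be felt or seen.
- multimeter: Yellow and black multimeter lying on the bench, 157 x 99 x 38 mm; bystander. Origin: centre of the underside.
- flux_bottle: Small brown dropper bottle standing on the bench, 33 mm in diameter, 102 mm high; bystander. Origin: centre of the underside.
- side_cutters: Red side cutters lying on the bench, 89 x 122 x 14 mm; bystander. Origin: centre of the underside.

How it is judged:
By the outcome, as a careful person would: the job done as asked, in the order asked, and still so for the second after the job is handed in, with the robot touching nothing.
It also fails if it takes over 56 s, if anything falls off the work surface, if the arm or the gripper's body presses on something with over 40 N, if the wrist force passes 120 N, or if a joint passes its speed limit or range.

ROBOT

A 6-joint arm with a two-finger parallel gripper is mounted at the origin on a cart in front of the work surface, level with it; the furniture and walls round the work are solid. World frame = base frame: x ahead of the robot, y to its left, z up, the work surface at z = 0. Lengths are in m, angles in rad, forces in N, time in s.
With the tool pointing down it reaches from about 0.275 to 0.825 m from the base axis. Payload 4.9 kg.
Tool frame: the origin (TCP) lies where the fingers leave the gripper's body, on its centre line; the fingertips stand 73 mm ahead of it and the grasp point (between the pads) lies 54 mm ahead of it (ctrl.tcp_to_tips is the distance from the TCP to the fingertips, in m); z points along the fingers, y is the line along which they close (so a half turn about z gives the same grasp; the last joint's range is limited). The gripper opens to 85 mm and grips with 20 to 120 N. Pads are 22 mm wide; open, the fingers measure 114 mm over their backs; the gripper's body (76 mm by 85 mm) begins 54 mm behind the grasp point. The pads swing forward as they close: fully open they stand 13 mm farther back than shut.
Start: joints at [-1.236, 0.326, -0.193, 1.052, 0, 1.437], TCP at [0.249, -0.491, 0.304] pointing down, gripper open.
Joint ranges: [-2.65, 2.65], [-0.97, 1.79], [-1.3, 1.35], [-1.93, 2.1], [-1.47, 1.37], [-3.14, 3.14]. Speed limits (rad/s): [2.57, 2.57, 3.14, 3.14, 3.14, 3.14].

INTERFACE

Orientations are given as a unit quaternion [x, y, z, w].
In Python, from workcell import ctrl, eyes gives the robot as it stands (ctrl), with the cameras (eyes).
- The arm moves only by the shell command python3 inch.py 'ROWS' [FORCE]. ROWS is one flat JSON list of numbers that holds 1 to 5 rows one after another, with no inner brackets; each row has 7 numbers: the opening from 0.0 (shut) to 1.0 (fully open), then dx, dy, dz in shares of 75 cm (1.0 is 75 cm), then a rotation vector rx, ry, rz in normalised numbers (1 is 4 rad); each row is the pose to reach, as a shift and turn from the pose commanded when the command began, along the tool's axes at that moment; what a row does not reach only later rows make up. A row lasts 1/8 s, in which the tool goes at most 0.0625 m and 0.188 rad, less where a joint would pass 70% of its speed; a pose out of reach is approached as far as the arm can. The fingers move at their own pace and stop on an object; FORCE is the grip in N (left out, the last holds). Time passes only in rows, so rows that do not move let the fingers close. It prints the time, the measured TCP pose, the force, the opening and the grip force at its end. Shift and turn numbers lie between -1 and 1, and a call with a number outside is refused. Input that does not fit is refused with a message, and nothing moves.
- ctrl.observe(): the state, without advancing time (a new reading comes with each control period).
- eyes.capture(name): name is "scene" or "top" or "wrist"; returns (picture, depth): 480x640x3 uint8, red, green, blue; 480x640 float32, m along the optical axis (not along the pixel's ray), 0 where there is no reading.
- eyes.get_calibration(name): a dict with "camera_matrix" (3x3 intrinsics, pixels), "world_from_camera" (4x4, takes a point from camera to world coordinates); the wrist camera has in their place "mount" (4x4, takes a point from camera to tool coordinates, whose origin is the TCP and whose axes are the flange's). Camera axes: x right, y up, looking along -z (the intrinsics and any distortion apply to the point x, -y, -z); pixel columns grow to the right and rows downward; lengths in m; the calibration is good to about 2 mm. A picture is of the moment at which its call begins: read the wrist's pose just before it. get_calibration takes no time and is no camera call.
- ctrl.close_job(): hands the job in; it is judged then, once.
The state is a dict: "t": time; "joints": joint angles; "dq": joint speeds; "joint_torque": joint torques, N m; "eef_pos": TCP position; "tool_rot": TCP orientation; "force": force on the tool from outside, world axes, zero at the start; "moment": the same for the moment, N m; "gripper_width": opening from 0.0 (shut) to 1.0 (fully open); "grasp_force": force on a finger pad.
Only numpy, scipy, OpenCV 4.12 (cv2) and the standard library are available. Lean on these libraries where they do the work, as an engineer would, in place of code of your own. Each camera call takes 0.05 s, during which the arm holds its last target. There are 200 camera calls.

## Working session

There is one attempt and no reset: what is moved stays moved. The work goes in short steps, Python scripts to look and compute and a shell command to move; the robot and the scene stay as the last step left them, time stands still between calls to the robot, and variables do not carry over. Pictures are saved under pics/ and viewed, at most 10 in all, crops included, and the job is handed in when it is done.

```bash
ls; mkdir -p pics; cat > h.py <<'E'
import numpy as np, cv2
from workcell import ctrl, eyes
def cap(n):
    im,d=eyes.capture(n); np.savez('/tmp/%s.npz'%n,im=im,d=d); return im,d
def pts(n,d):
    c=eyes.get_calibration(n); K=np.array(c['camera_matrix']); T=np.array(c['world_from_camera'])
    v,u=np.mgrid[0:480,0:640]
    x=(u-K[0,2])/K[0,0]*d; y=(v-K[1,2])/K[1,1]*d
    P=np.stack([x,-y,-d,np.ones_like(d)],-1)
    return (P@T.T)[...,:3]
E
python3 - <<'E'
from h import *
for n in('scene','top'):
    im,d=cap(n); cv2.imwrite('pics/%s1.png'%n,im[...,::-1]); c=eyes.get_calibration(n); print(n,c)
print(ctrl.observe(), ctrl.tcp_to_tips)
E
```

```text
inch.py
pics
workcell.py
scene {'camera_matrix': array([[520.19325228,   0.        , 315.75178962],
       [  0.        , 520.19325228, 239.91911986],
       [  0.        ,   0.        ,   1.        ]]), 'world_from_camera': array([[-0.7088851 ,  0.40843903, -0.57502998, -0.10425279],
       [-0.70532233, -0.40873568,  0.57918525,  0.6928046 ],
       [ 0.00152659,  0.81615728,  0.5778278 ,  0.7522641 ],
       [ 0.        ,  0.        ,  0.        ,  1.        ]])}
top {'camera_matrix': array([[439.59777697,   0.        , 323.44763519],
       [  0.        , 439.59777697, 241.20258587],
       [  0.        ,   0.        ,   1.        ]]), 'world_from_camera': array([[-0.10068372,  0.97239549, -0.21049893,  0.39146374],
       [-0.99490947, -0.09750284,  0.02546266,  0.05749218],
       [ 0.00423554,  0.21199106,  0.97726243,  0.91522309],
       [ 0.        ,  0.        ,  0.        ,  1.        ]])}
{'t': 0.1, 'joints': array([-1.23620572e+00,  3.26843582e-01, -1.93493485e-01,  1.05201053e+00,
        3.48007771e-06,  1.43661651e+00]), 'dq': array([-0.00045209, -0.0010387 ,  0.00329103,  0.00099911, -0.0007553 ,
       -0.00039938]), 'joint_torque': array([ 4.66995825e-04, -4.44242656e+01,  2.63036352e+01,  7.96179695e-03,
        1.80727403e-05,  1.20568558e-05]), 'eef_pos': array([ 0.24836701, -0.49026049,  0.30319067]), 'tool_rot': array([ 9.72657014e-01,  2.32244980e-01, -7.58616997e-05, -7.71920250e-04]), 'force': array([0.61307491, 0.25426486, 0.18320961]), 'moment': array([-0.00410695,  0.04440548,  0.01656615]), 'grasp_force': 0.0, 'gripper_width': 0.9995174697288391} 0.0726
```

View pics/scene1.png

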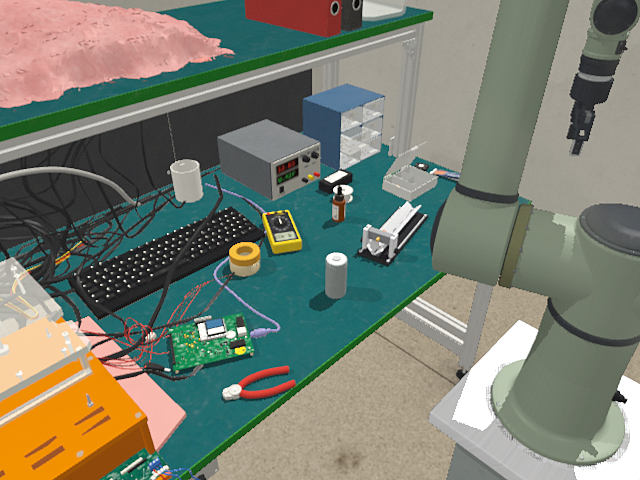

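View pics/top1.png

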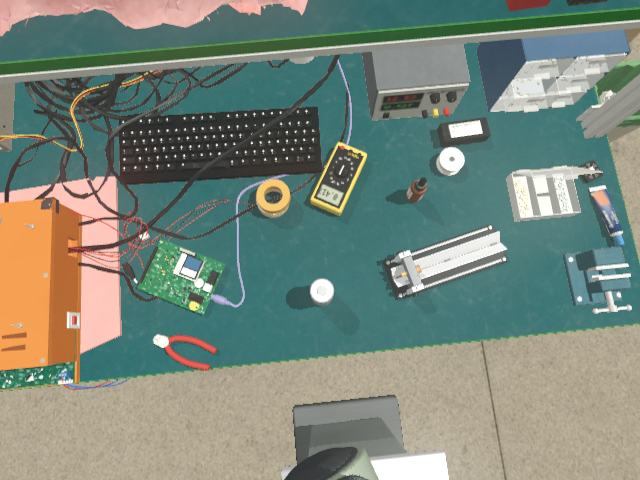

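The scene picture shows the cell at (336,275) and the cradle at (393,235). In the top picture the cell's top is at (321,288). The cradle runs from its bridge at (403,273) to the right end at (505,243), so its +y points left in the image, roughly world +y.

```bash
python3 - <<'E'
from h import *
def ld(n):
    f=np.load('/tmp/%s.npz'%n); return f['im'],f['d']
for n in('top','scene'):
    im,d=ld(n); P=pts(n,d); print(n)
    # cell: points near z .085-.10
    u0,u1,v0,v1=(295,350,270,320) if n=='top' else (315,360,240,305)
    q=P[v0:v1,u0:u1].reshape(-1,3); print('bench z',np.median(P[200:210,300:310,2]) if n=='top' else '')
    for a,b in((.088,.0935),(.0935,.1),(.02,.085)):
        s=q[(q[:,2]>a)&(q[:,2]<b)]
        if len(s)>4:
            c,r=cv2.minEnclosingCircle(s[:,:2].astype(np.float32)); print(a,len(s),s.mean(0).round(4),np.round(c,4),round(r,4))
    u0,u1,v0,v1=(378,520,220,305) if n=='top' else (350,435,195,275)
    q=P[v0:v1,u0:u1].reshape(-1,3)
    print('max z',np.sort(q[:,2])[-20::5])
    for a,b in((.05,.075),(.028,.042),(.004,.013)):
        s=q[(q[:,2]>a)&(q[:,2]<b)].astype(np.float32)
        if a==.004: s=s[(s[:,1]<0.02)]
        r=cv2.minAreaRect(s[:,:2]*1000); print(a,len(s),s.mean(0).round(4),np.round(r[0],1),np.round(r[1],1),round(r[2],1))
im,d=ld('top'); cv2.imwrite('pics/c.png',cv2.resize(im[215:310,375:520],None,fx=5,fy=5,interpolation=cv2.INTER_CUBIC)[...,::-1])
E
```

```text
top
bench z 0.0010994726535952792
0.088 228 [0.4749 0.0492 0.0922] [0.4755 0.049 ] 0.0228
0.0935 237 [0.4752 0.0491 0.0949] [0.4756 0.0489] 0.0222
0.02 54 [0.4563 0.0503 0.0539] [0.4664 0.0493] 0.0211
max z [0.91522309 0.91522309 0.91522309 0.91522309]
0.05 517 [ 0.4987 -0.1298  0.061 ] [ 499.3 -130.5] [80. 40.] 13.5
0.028 1023 [ 0.5193 -0.2182  0.0324] [ 530.3 -211. ] [ 95.  241.1] 21.2
0.004 2472 [ 0.518  -0.2216  0.0086] [ 518.6 -225.6] [302.9 178.9] 84.1
scene
bench z 
0.088 192 [0.4742 0.0502 0.0915] [0.4768 0.0475] 0.0245
0.0935 46 [0.4757 0.048  0.0947] [0.4759 0.0497] 0.0211
0.02 524 [0.4657 0.0604 0.0541] [0.4756 0.0505] 0.024
max z [0.7522641 0.7522641 0.7522641 0.7522641]
0.05 300 [ 0.4992 -0.1284  0.0584] [ 499.9 -131.7] [81.9 40.4] 7.0
0.028 366 [ 0.5174 -0.196   0.0327] [ 508.7 -216.9] [ 93.6 239.3] 5.4
0.004 978 [ 0.5111 -0.2151  0.0077] [ 523.9 -243.6] [236.5 339.7] 44.8
```

View pics/c.png

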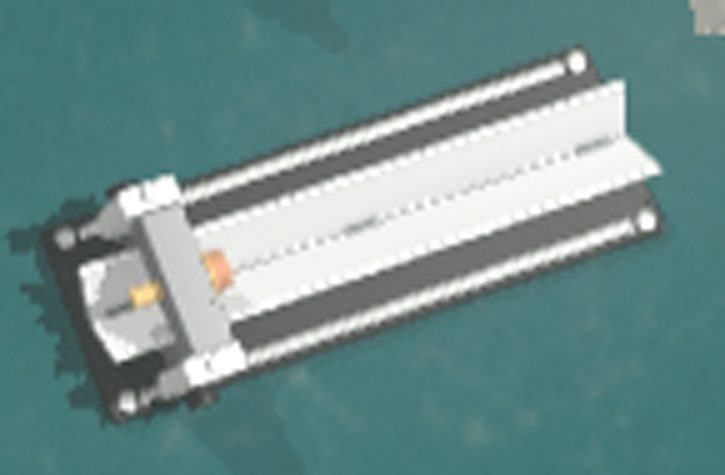

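The crop shows the bridge at the left end: pin tip at crop (230,268), front face near x≈215. The V runs to (640,155). I'll work out the cradle frame and write a helper that gives deltas in tool axes.

```bash
cat >> h.py <<'E'
from scipy.spatial.transform import Rotation as R
def delta(p,Rt):
    """print shift & turn (tool axes) from measured pose to target"""
    s=ctrl.observe(); R0=R.from_quat(s['tool_rot'])
    dp=R0.inv().apply(np.array(p)-s['eef_pos']); rv=(R0.inv()*Rt).as_rotvec()
    print('d',dp.round(4),'|%.3f|'%np.linalg.norm(dp),'rv',rv.round(3),'|%.2f|'%np.linalg.norm(rv),'J',s['joints'].round(2))
def frame(z,y):
    z=np.array(z,float)/np.linalg.norm(z); y=np.array(y,float); y-=z*(y@z); y/=np.linalg.norm(y)
    return R.from_matrix(np.c_[np.cross(y,z),y,z])
E
python3 - <<'E'
from h import *
S=[]
for n in('top','scene'):
    f=np.load('/tmp/%s.npz'%n); im,d=f['im'],f['d']; P=pts(n,d)
    u0,u1,v0,v1=(375,520,215,310) if n=='top' else (345,435,190,275)
    q=P[v0:v1,u0:u1].reshape(-1,3); c=im[v0:v1,u0:u1].reshape(-1,3).astype(int)
    dy=np.array([-.24,.97]); dy/=np.linalg.norm(dy)
    # rail bright points, iterate axis: edges at z~.034
    m=(q[:,2]>.012)&(q[:,2]<.038)&(c.min(1)>110)
    for it in range(4):
        dx=np.array([dy[1],-dy[0]]); o=np.array([.517,-.22]) if it==0 else o
        a=(q[:,:2]-o)@dy; b=(q[:,:2]-o)@dx
        k=m&(abs(b)<.026)&(a>-.14)&(a<.05)
        # bins along y: extreme x of both edges
        bins=np.arange(-.09,.03,.01); mid=[];t=[];w=[]
        for s in bins:
            kk=k&(a>=s)&(a<s+.01)&(q[:,2]>.026)
            if kk.sum()>5: lo,hi=b[kk].min(),b[kk].max(); mid.append((lo+hi)/2);t.append(s+.005);w.append(hi-lo)
        g=np.polyfit(t,mid,1); ang=g[0]
        o=o+dx*g[1]; dy=dy+dx*ang; dy/=np.linalg.norm(dy)
    print(n,'axis dir',dy.round(4),'ang',np.degrees(np.arctan2(-dy[0],dy[1])).round(2),'pt',o.round(4),'w',np.round(w,3))
    a=(q[:,:2]-o)@dy; b=(q[:,:2]-o)@dx
    r=(abs(b)<.024)&(q[:,2]>.02)&(q[:,2]<.04); print(' rail a range',np.percentile(a[r],[0,1,99,100]).round(4))
    p=(abs(b)<.05)&(q[:,2]>.004)&(q[:,2]<.012)&(c.max(1)<110); print(' plate a',np.percentile(a[p],[0.5,99.5]).round(4),'b',np.percentile(b[p],[1,99]).round(4))
    br=(abs(b)<.042)&(q[:,2]>.055)&(q[:,2]<.075); print(' bridge a',np.percentile(a[br],[0,5,50,95,100]).round(4),'b',np.percentile(b[br],[1,99]).round(4),q[br,2].max())
    pin=(abs(b)<.012)&(c[:,0]-c[:,2]>50)&(c[:,0]>140); print(' pin',a[pin].min(),a[pin].max(),q[pin].mean(0),pin.sum())
rho=np.array([.4757,.0495,0]);rho/=np.linalg.norm(rho); t=np.array([-rho[1],rho[0],0])
print(rho,t); delta([.36,.03,.30],frame([0,0,-1],t))
E
```

```text
top axis dir [-0.2284  0.9736] ang 13.2 pt [ 0.5202 -0.2192] w [0.04  0.04  0.04  0.04  0.039 0.04  0.04  0.04  0.04  0.04  0.04  0.04 ]
 rail a range [-0.1165 -0.1146  0.1215  0.1238]
 plate a [-0.1202  0.1285] b [-0.0428  0.0426]
 bridge a [0.0714 0.0807 0.0914 0.1033 0.1061] b [-0.0396  0.039 ] 0.07155041132495754
 pin 0.07119005978939227 0.11114640683433433 [ 0.5002185  -0.13299302  0.0547204 ] 50
scene axis dir [-0.2258  0.9742] ang 13.05 pt [ 0.5211 -0.219 ] w [0.039 0.04  0.039 0.039 0.038 0.037 0.039 0.039 0.04  0.039 0.039 0.038]
 rail a range [-0.1185 -0.1157  0.1216  0.1239]
 plate a [-0.12    0.1293] b [-0.0433  0.0423]
 bridge a [0.07   0.08   0.0932 0.1062 0.2696] b [-0.0403  0.0384] 0.074400194583921
 pin 0.07430045955996706 0.11005761326406695 [ 0.49671189 -0.1230483   0.05153404] 19
[0.99462963 0.10349835 0.        ] [-0.10349835  0.99462963  0.        ]
d [ 0.3346 -0.4137  0.0039] |0.532| rv [-0.000e+00 -2.000e-03 -2.777e+00] |2.78| J [-1.24  0.33 -0.19  1.05  0.    1.44]
```

Careful with the scale: shifts go in shares of 75 cm and turns go in shares of 4 rad. That gives: -0.41 m / 0.75 = -0.5467, 0.33 m / 0.75 = 0.44, -2.77 rad / 4 = -0.6925.

```bash
python3 inch.py '[1,0.44,-0.5467,0,0,0,-0.6925,1,0.44,-0.5467,0,0,0,-0.6925,1,0.44,-0.5467,0,0,0,-0.6925,1,0.44,-0.5467,0,0,0,-0.6925,1,0.44,-0.5467,0,0,0,-0.6925]'; cat > t1.py <<'E'
from h import *
rho=np.array([.4757,.0495,0]);rho/=np.linalg.norm(rho); t=np.array([-rho[1],rho[0],0])
delta([.36,.03,.30],frame([0,0,-1],t))
E
python3 t1.py
```

```text
t: 0.72
eef_pos: [0.3132, -0.183, 0.3037]
tool_rot: [0.761, 0.649, 0.0, 0.0]
force: [1.1, 0.0, 0.2]
gripper_width: 0.999
grasp_force: 0.0
d [0.2177 0.0124 0.0038] |0.218| rv [ 0.     0.    -1.834] |1.83| J [-0.73 -0.03 -0.62  0.98  0.    1.  ]
```

To row units: 0.21 m / 0.75 = 0.28, 0.01 m / 0.75 = 0.0133, -1.83 rad / 4 = -0.4575.

```bash
python3 inch.py '[1,0.28,0.0133,0,0,0,-0.4575,1,0.28,0.0133,0,0,0,-0.4575,1,0.28,0.0133,0,0,0,-0.4575,1,0.28,0.0133,0,0,0,-0.4575,1,0.28,0.0133,0,0,0,-0.4575]'; python3 inch.py '[1,0,0,0,0,0,-0.2225,1,0,0,0,0,0,-0.2225,1,0,0,0,0,0,-0.2225,1,0,0,0,0,0,-0.2225,1,0,0,0,0,0,-0.2225]'
cat > t2.py <<'E'
from h import *
a=np.radians(30)
rho=np.array([.4757,.0495,0]);rho/=np.linalg.norm(rho); t=np.array([-rho[1],rho[0],0])
zt=np.cos(a)*rho-np.sin(a)*np.array([0,0,1]); F=frame(zt,t)
G=np.array([.4757,.0495,.042])-.059*zt
print(G); delta(G-.09*zt,F); delta(G,F)
E
python3 t1.py; python3 t2.py
```

```text
t: 1.35
eef_pos: [0.3574, 0.0224, 0.3037]
tool_rot: [0.383, 0.924, 0.0, -0.0]
force: [-0.7, -0.8, 0.3]
gripper_width: 1.001
grasp_force: 0.0
t: 1.98
eef_pos: [0.3573, 0.0206, 0.3036]
tool_rot: [-0.049, 0.999, 0.0, -0.0]
force: [0.3, 0.4, -0.5]
gripper_width: 0.997
grasp_force: 0.0
d [-0.0036  0.0091  0.0036] |0.010| rv [ 0.    -0.001 -0.007] |0.01| J [-0.15 -0.04 -0.63  0.98  0.   -0.25]
[0.4248789 0.0442117 0.0715   ]
d [0.0083 0.0164 0.1871] |0.188| rv [-0.003 -1.048 -0.006] |1.05| J [-0.15 -0.04 -0.63  0.98  0.   -0.25]
d [-0.0697  0.0169  0.2321] |0.243| rv [-0.003 -1.048 -0.006] |1.05| J [-0.15 -0.04 -0.63  0.98  0.   -0.25]
```

To row units: 0.1 m / 0.75 = 0.1333, 0.08 m / 0.75 = 0.1067, -1 rad / 4 = -0.25.

```bash
python3 inch.py '[1,0,0,0.0133,0,-0.05,0,1,0,0.0067,0.04,0,-0.1,0,1,0,0.0133,0.0667,0,-0.15,0,1,0,0.0213,0.1067,0,-0.2,0,1,0.0107,0.0213,0.1333,0,-0.25,0]'; python3 t2.py
```

```text
t: 2.6
eef_pos: [0.3806, 0.0309, 0.2566]
tool_rot: [-0.045, 0.917, 0.024, 0.395]
force: [0.2, 3.7, -2.0]
gripper_width: 0.997
grasp_force: 0.0
[0.4248789 0.0442117 0.0715   ]
d [0.1242 0.0074 0.0727] |0.144| rv [ 0.004 -0.234 -0.008] |0.23| J [-0.29 -0.32 -1.3  -0.18  0.29 -0.27]
d [0.1033 0.0071 0.1602] |0.191| rv [ 0.004 -0.234 -0.008] |0.23| J [-0.29 -0.32 -1.3  -0.18  0.29 -0.27]
```

```bash
cat > kin.py <<'E'
import numpy as np
from scipy.optimize import least_squares
from scipy.spatial.transform import Rotation as R
LO=np.array([-2.65,-.97,-1.3,-1.93,-1.47,-3.14]);HI=np.array([2.65,1.79,1.35,2.1,1.37,3.14])
# params: z0,r0,L1,L2,a(J4->J5 along tool pitch dir),b(J5->TCP),lat, s5, roll offset
def fk(q,p):
    z0,r0,L1,L2,a,b,lat,ro=p; f=q[1]-q[2]; g=f+q[3]
    Y=R.from_euler('z',q[0]); P=R.from_euler('y',g)   # x fwd pitched down
    w=np.array([r0+L1*np.sin(q[1])+L2*np.cos(f),lat,z0+L1*np.cos(q[1])-L2*np.sin(f)])
    S=R.from_euler('z',q[4])
    pos=Y.apply(w+P.apply(np.array([a,0,0])+S.apply([b,0,0])))
    # tool z = x of (P*S); roll about it
    B=R.from_matrix(np.array([[0,0,1.],[0,1,0],[-1,0,0]]))  # tool z -> x
    return pos,Y*P*S*B*R.from_euler('z',q[5]+ro)
D=[([-1.23620572,.326843582,-.193493485,1.05201053,0,1.43661651],[.24836701,-.49026049,.30319067],[.972657,.232245,-7.6e-5,-7.7e-4]),
([-.73,-.03,-.62,.98,0,1.0],[.3132,-.183,.3037],[.761,.649,0,0]),([-.15,-.04,-.63,.98,0,-.25],[.3573,.0206,.3036],[-.049,.999,0,0])]
def res(p):
    o=[]
    for q,x,r in D:
        a,Rr=fk(q,p); o+=list(a-x)+list(.3*(Rr.inv()*R.from_quat(r)).as_rotvec())
    return np.array(o)
E
python3 - <<'E'
import kin; from kin import *
from workcell import ctrl, eyes
s=ctrl.observe(); D.append((s['joints'],s['eef_pos'],s['tool_rot'])); print(D[-1])
for ro in (0,1.57,3.14,-1.57):
    f=least_squares(res,[.43,0,.49,.445,.1,.29,.074,ro]); print(f.cost,f.x.round(4))
    if ro==0 or f.cost<best.cost: best=f
print(res(best.x).reshape(-1,6).round(3)); np.save('/tmp/p.npy',best.x)
E
```

```text
(array([-0.29207874, -0.32071131, -1.29685054, -0.17658985,  0.28808019,
       -0.27275054]), array([0.38064886, 0.03093467, 0.2565572 ]), array([-0.04512758,  0.91744769,  0.02399794,  0.39455966]))
1.377099261902918e-05 [ 5.171e-01 -6.510e-02  4.879e-01  5.232e-01  1.812e-01  2.312e-01
  7.340e-02  3.000e-04]
1.377099261902831e-05 [ 5.171e-01 -6.510e-02  4.879e-01  5.232e-01  1.812e-01  2.312e-01
  7.340e-02  3.000e-04]
1.3770992619029154e-05 [ 5.171e-01 -6.510e-02  4.879e-01  5.232e-01  1.812e-01  2.312e-01
  7.340e-02  3.000e-04]
1.3770992619028956e-05 [ 5.171e-01 -6.510e-02  4.879e-01  5.232e-01  1.812e-01  2.312e-01
  7.340e-02  3.000e-04]
[[-0.    -0.     0.003 -0.     0.    -0.   ]
 [ 0.001  0.001 -0.002  0.     0.    -0.   ]
 [ 0.    -0.    -0.002 -0.     0.     0.   ]
 [-0.001 -0.     0.001 -0.    -0.    -0.   ]]
```

```bash
cat >> kin.py <<'E'
def ik(pos,Rt,p,q0):
    best=None
    for k in range(6):
        x0=np.clip(np.array(q0)+(0 if k==0 else np.random.default_rng(k).normal(0,.5,6)),LO+.02,HI-.02)
        f=least_squares(lambda q:np.r_[fk(q,p)[0]-pos,.3*(fk(q,p)[1].inv()*Rt).as_rotvec()],x0,bounds=(LO,HI))
        if best is None or f.cost<best.cost-1e-9: best=f
        if best.cost<1e-8: break
    return best.x,np.sqrt(2*best.cost)
E
python3 - <<'E'
from kin import *; from h import frame
p=np.load('/tmp/p.npy'); Z=np.array([0,0,1.])
C=np.array([.4757,.0495,.048]); dy=np.array([-.2271,.9739,0]); co=np.array([.5197,-.2152,0])
for al in (35,42,50):
  a=np.radians(al)
  for az in (40,60,80,103):
    for s in (1,-1):
      r=np.array([np.cos(np.radians(az)),np.sin(np.radians(az)),0]); t=s*np.cross(Z,r)
      z=np.cos(a)*r-np.sin(a)*Z; F=frame(z,t)
      o=[]
      q=[-.29,-.1,-.8,.4,.5,0]
      for back in(.149,.059):
        q,e=ik(C-back*z,F,p,q); o.append((round(e,4),q.round(2)))
      # place: rotate by 90 about t so z-> down&back, then yaw to dy
      zp=-np.cos(a)*Z-np.sin(a)*dy; tp=s*np.cross(Z,dy)
      q2,e2=ik(co-.065*dy+.0485*Z-.059*zp,frame(zp,tp),p,q)
      print(al,az,s,o[0],o[1],'PL',round(e2,4),q2.round(2))
E
```

```text
35 40 1 (np.float64(0.0), array([-0.83,  0.45, -0.9 ,  0.16,  0.96, -1.5 ])) (np.float64(0.0), array([-0.58,  0.65, -0.92, -0.39,  0.9 , -1.08])) PL 0.0 [-0.37  0.59 -0.52  0.08 -0.49 -2.27]
35 40 -1 (np.float64(0.0), array([-0.83,  0.45, -0.9 ,  0.16,  0.96,  1.64])) (np.float64(0.0), array([-0.58,  0.65, -0.92, -0.39,  0.9 ,  2.06])) PL 0.0 [-0.37  0.59 -0.52  0.08 -0.49  0.87]
35 60 1 (np.float64(0.0), array([-0.79,  0.64, -0.5 ,  0.8 ,  0.91, -2.02])) (np.float64(0.0), array([-0.6 ,  0.69, -0.58,  0.42,  0.96, -1.71])) PL 0.0 [-0.37  0.59 -0.52  0.08 -0.49 -2.27]
35 60 -1 (np.float64(0.0), array([-0.79,  0.64, -0.5 ,  0.8 ,  0.91,  1.12])) (np.float64(0.0), array([-0.6 ,  0.69, -0.58,  0.42,  0.96,  1.43])) PL 0.0 [-0.37  0.59 -0.52  0.08 -0.49  0.87]
35 80 1 (np.float64(0.0), array([-0.7 ,  0.84, -0.13,  1.22,  0.79, -2.36])) (np.float64(0.0), array([-0.56,  0.86, -0.22,  0.98,  0.86, -2.18])) PL 0.0 [-0.37  0.59 -0.52  0.08 -0.49 -2.27]
35 80 -1 (np.float64(0.0), array([-0.7 ,  0.84, -0.13,  1.22,  0.79,  0.78])) (np.float64(0.0), array([-0.56,  0.86, -0.22,  0.98,  0.86,  0.96
[... 2801 characters left out ...]
 -2.07])) (np.float64(0.0), array([-0.45,  0.67, -0.38,  0.75,  0.67, -1.93])) PL 0.0 [-0.28  0.69 -0.6  -0.24 -0.73 -2.28]
50 80 -1 (np.float64(0.0), array([-0.57,  0.58, -0.33,  0.97,  0.63,  1.07])) (np.float64(0.0), array([-0.45,  0.67, -0.38,  0.75,  0.67,  1.21])) PL 0.0 [-0.28  0.69 -0.6  -0.24 -0.73  0.86]
50 103 1 (np.float64(0.0), array([-0.47,  0.77, -0.02,  1.28,  0.51, -2.4 ])) (np.float64(0.0), array([-0.39,  0.82, -0.1 ,  1.1 ,  0.55, -2.32])) PL 0.0 [-0.28  0.69 -0.6  -0.24 -0.73 -2.28]
50 103 -1 (np.float64(0.0), array([-0.47,  0.77, -0.02,  1.28,  0.51,  0.74])) (np.float64(0.0), array([-0.39,  0.82, -0.1 ,  1.1 ,  0.55,  0.83])) PL 0.0 [-0.28  0.69 -0.6  -0.24 -0.73  0.86]
```

```bash
cat > t3.py <<'E'
from h import *
a=np.radians(42);az=np.radians(60);Z=np.array([0,0,1.])
r=np.array([np.cos(az),np.sin(az),0]); t=np.cross(Z,r); zt=np.cos(a)*r-np.sin(a)*Z; F=frame(zt,t)
C=np.array([.4757,.0495,.048])
if __name__=='__main__':
    for b in(.059,.149): delta(C-b*zt,F)
    delta(C-.149*zt+.06*Z,F)
E
python3 t3.py
```

```text
d [ 0.074  -0.0282  0.1675] |0.185| rv [-0.689 -0.019 -0.647] |0.95| J [-0.29 -0.32 -1.3  -0.18  0.29 -0.27]
d [ 0.0568 -0.0819  0.0973] |0.139| rv [-0.689 -0.019 -0.647] |0.95| J [-0.29 -0.32 -1.3  -0.18  0.29 -0.27]
d [ 0.0132 -0.0814  0.0561] |0.100| rv [-0.689 -0.019 -0.647] |0.95| J [-0.29 -0.32 -1.3  -0.18  0.29 -0.27]
```

To row units: -0.08 m / 0.75 = -0.1067, 0.055 m / 0.75 = 0.0733, -0.69 rad / 4 = -0.1725.

```bash
python3 inch.py '[1,0.0173,-0.1067,0.0733,-0.1725,-0.005,-0.1625,1,0.0173,-0.1067,0.0733,-0.1725,-0.005,-0.1625,1,0.0173,-0.1067,0.0733,-0.1725,-0.005,-0.1625,1,0.0173,-0.1067,0.0733,-0.1725,-0.005,-0.1625,1,0.0173,-0.1067,0.0733,-0.1725,-0.005,-0.1625]'; python3 t3.py
```

```text
t: 3.22
eef_pos: [0.4187, -0.0461, 0.2078]
tool_rot: [-0.399, 0.824, 0.177, 0.36]
force: [0.6, 0.2, -0.2]
gripper_width: 1.004
grasp_force: 0.0
d [0.043  0.0074 0.1309] |0.138| rv [-0.102 -0.012 -0.1  ] |0.14| J [-0.72  0.23 -0.86  0.55  0.82 -1.66]
d [ 0.0436 -0.0018  0.0413] |0.060| rv [-0.102 -0.012 -0.1  ] |0.14| J [-0.72  0.23 -0.86  0.55  0.82 -1.66]
d [-0.0005 -0.0014  0.0006] |0.002| rv [-0.102 -0.012 -0.1  ] |0.14| J [-0.72  0.23 -0.86  0.55  0.82 -1.66]
```

To row units: 0.044 m / 0.75 = 0.0587, 0.041 m / 0.75 = 0.0547, -0.1 rad / 4 = -0.025.

```bash
python3 inch.py '[1,0.0587,-0.0027,0.0547,-0.025,-0.003,-0.025,1,0.0587,-0.0027,0.0547,-0.025,-0.003,-0.025,1,0.0587,-0.0027,0.0547,-0.025,-0.003,-0.025]'; python3 t3.py; python3 - <<'E'
from h import *
im,d=eyes.capture('wrist'); cv2.imwrite('pics/w1.png',im[...,::-1])
E
```

```text
t: 3.6
eef_pos: [0.4203, -0.0459, 0.149]
tool_rot: [-0.454, 0.793, 0.201, 0.353]
force: [1.1, -0.3, -0.1]
gripper_width: 1.003
grasp_force: 0.0
d [0.0012 0.0002 0.0905] |0.091| rv [-0.006 -0.    -0.004] |0.01| J [-0.72  0.41 -0.83  0.53  0.82 -1.85]
d [ 0.0012 -0.0003  0.0005] |0.001| rv [-0.006 -0.    -0.004] |0.01| J [-0.72  0.41 -0.83  0.53  0.82 -1.85]
d [-0.0433 -0.0004 -0.0396] |0.059| rv [-0.006 -0.    -0.004] |0.01| J [-0.72  0.41 -0.83  0.53  0.82 -1.85]
```

View pics/w1.png

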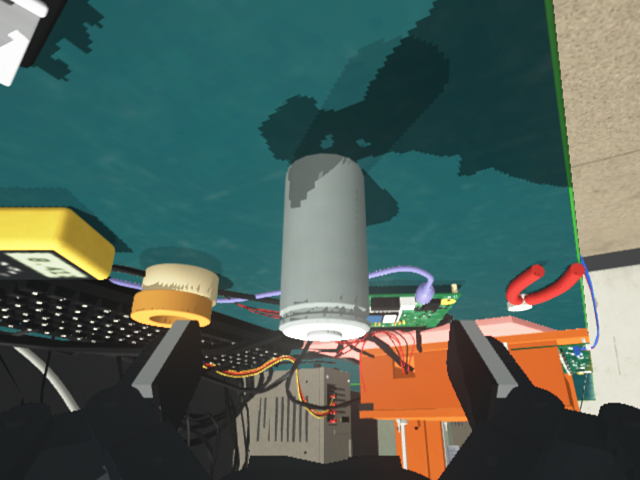

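The cell is upside down in the wrist image, centred at column ~325, which is midway between the fingers (168 and 482). Advancing and gripping.

To row units: 0.09 m / 0.75 = 0.12, 0.045 m / 0.75 = 0.06.

```bash
python3 inch.py '[1,0,0,0.06,0,0,0,1,0,0,0.12,0,0,0,1,0,0,0.12,0,0,0]'; python3 t3.py; python3 inch.py '[0.3,0,0,0,0,0,0,0.3,0,0,0,0,0,0,0.3,0,0,0,0,0,0,0.3,0,0,0,0,0,0,0.3,0,0,0,0,0,0]' 40
```

```text
t: 4.03
eef_pos: [0.4549, 0.0127, 0.091]
tool_rot: [-0.457, 0.791, 0.199, 0.354]
force: [-0.0, 0.0, -0.3]
gripper_width: 1.003
grasp_force: 0.0
d [0.0037 0.0004 0.0012] |0.004| rv [-0.008 -0.001  0.005] |0.01| J [-0.54  0.53 -0.9   0.15  0.84 -1.59]
d [ 0.0038 -0.0003 -0.0888] |0.089| rv [-0.008 -0.001  0.005] |0.01| J [-0.54  0.53 -0.9   0.15  0.84 -1.59]
d [-0.0408 -0.0009 -0.129 ] |0.135| rv [-0.008 -0.001  0.005] |0.01| J [-0.54  0.53 -0.9   0.15  0.84 -1.59]
t: 4.65
eef_pos: [0.4552, 0.0102, 0.0894]
tool_rot: [-0.454, 0.792, 0.201, 0.355]
force: [-6.4, -5.8, 13.4]
gripper_width: 0.525
grasp_force: 40.3
```

To row units: -0.112 m / 0.75 = -0.1493, -0.09 m / 0.75 = -0.12.

```bash
python3 inch.py '[0.3,-0.02,0,-0.018,0,0,0,0.3,-0.06,0,-0.0533,0,0,0,0.3,-0.12,0,-0.1067,0,0,0,0.3,-0.1493,0,-0.1333,0,0,0]'; cat > t4.py <<'E'
from h import *
a=np.radians(42);Z=np.array([0,0,1.])
dy=np.array([-.2271,.9739,0]); co=np.array([.5197,-.2152,0])
zp=-np.cos(a)*Z-np.sin(a)*dy; F=frame(zp,np.cross(Z,dy))
T=co-.065*dy+.0485*Z-.059*zp
if __name__=='__main__':
    for h in (.12,.0): delta(T+h*Z,F)
E
python3 t4.py;python3 - <<'E'
from h import *
im,d=eyes.capture('wrist'); cv2.imwrite('pics/w2.png',im[...,::-1])
E
```

```text
t: 5.15
eef_pos: [0.4548, 0.011, 0.2405]
tool_rot: [-0.455, 0.793, 0.2, 0.353]
force: [0.9, -0.1, -3.1]
gripper_width: 0.524
grasp_force: 42.3
d [ 0.1428 -0.1879 -0.1145] |0.262| rv [-0.048  1.484 -0.838] |1.71| J [-0.54  0.21 -0.77  0.6   0.84 -1.59]
d [ 0.2318 -0.1873 -0.0341] |0.300| rv [-0.048  1.484 -0.838] |1.71| J [-0.54  0.21 -0.77  0.6   0.84 -1.59]
```

View pics/w2.png

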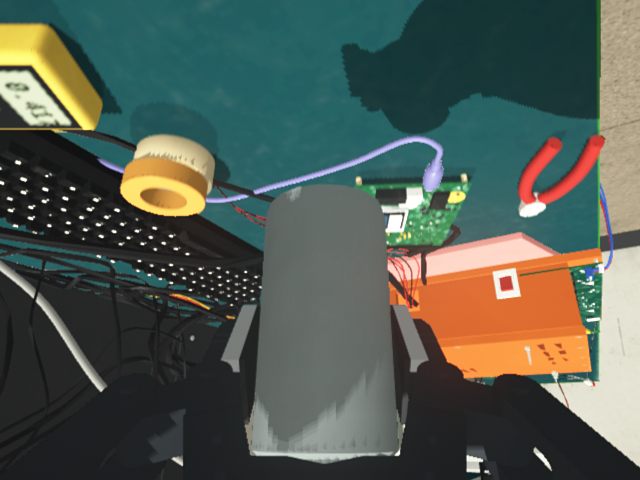

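The cell is held between the pads, axis straight at column ~325, and the 3.1 N weight fits. Now swing it over the rail.

To row units: -0.094 m / 0.75 = -0.1253, -0.08 m / 0.75 = -0.1067, 0.74 rad / 4 = 0.185.

```bash
python3 inch.py '[0.3,0.02,-0.0267,-0.016,-0.0013,0.0375,-0.0213,0.3,0.04,-0.0533,-0.032,-0.0025,0.075,-0.0425,0.3,0.06,-0.08,-0.0467,-0.0038,0.1125,-0.0625,0.3,0.08,-0.1067,-0.0627,-0.005,0.15,-0.085,0.3,0.096,-0.1253,-0.076,-0.006,0.185,-0.105]'; python3 t4.py
```

```text
t: 5.82
eef_pos: [0.4898, -0.1152, 0.2223]
tool_rot: [-0.652, 0.753, -0.044, 0.071]
force: [-1.0, 0.5, -3.3]
gripper_width: 0.523
grasp_force: 42.2
d [ 0.119  -0.0514  0.0124] |0.130| rv [-0.022  0.742 -0.416] |0.85| J [-0.42  0.23 -0.57  0.63  0.09 -1.84]
d [ 0.1249 -0.0324  0.1307] |0.184| rv [-0.022  0.742 -0.416] |0.85| J [-0.42  0.23 -0.57  0.63  0.09 -1.84]
```

Careful with the scale: shifts go in shares of 75 cm and turns go in shares of 4 rad. That gives: 0.119 m / 0.75 = 0.1587, 0.095 m / 0.75 = 0.1267, 0.74 rad / 4 = 0.185.

```bash
python3 inch.py '[0.3,0.032,-0.0133,0.0027,-0.001,0.0375,-0.0213,0.3,0.064,-0.0267,0.0067,-0.002,0.075,-0.0425,0.3,0.096,-0.04,0.0093,-0.003,0.1125,-0.0625,0.3,0.1267,-0.0533,0.0133,-0.0045,0.15,-0.085,0.3,0.1587,-0.068,0.016,-0.0055,0.185,-0.104]'; python3 inch.py '[0.3,0,0,0,0,0,0,0.3,0,0,0,0,0,0]'; python3 t4.py; python3 - <<'E'
from h import *
dy=np.array([-.2271,.9739]);dx=np.array([.9739,.2271]);co=np.array([.5197,-.2152])
for n in('top','scene'):
    im,d=cap(n); cv2.imwrite('pics/%s2.png'%n,im[...,::-1]); P=pts(n,d).reshape(-1,3)
    a=(P[:,:2]-co)@dy; b=(P[:,:2]-co)@dx; c=im.reshape(-1,3).astype(int)
    m=(abs(b)<.024)&(a>-.14)&(a<.0)&(P[:,2]>.13)&(P[:,2]<.23)
    sel=m
    for s in np.arange(-.13,0,.01):
        k=m&(a>=s)&(a<s+.01)
        if k.sum()>5: print(n,round(s,3),k.sum(),'ztop',np.percentile(P[k,2],95).round(4),'b',b[k].min().round(4),b[k].max().round(4))
im=cv2.imread('pics/top2.png')[200:320,375:535]; im2=cv2.imread('pics/scene2.png')[170:290,330:490]
cv2.imwrite('pics/h2.png',cv2.resize(np.hstack([im,im2]),None,fx=2.5,fy=2.5))
E
```

```text
t: 6.45
eef_pos: [0.5245, -0.239, 0.2116]
tool_rot: [0.732, -0.58, 0.279, 0.221]
force: [0.8, 0.1, -2.9]
gripper_width: 0.527
grasp_force: 42.2
t: 6.7
eef_pos: [0.5244, -0.2382, 0.2116]
tool_rot: [0.732, -0.582, 0.278, 0.219]
force: [-0.4, 0.2, -2.3]
gripper_width: 0.527
grasp_force: 42.2
d [ 0.002  -0.0007  0.0009] |0.002| rv [-0.001  0.01  -0.002] |0.01| J [-0.33  0.33 -0.67  0.13 -0.6  -2.26]
d [-0.0774 -0.0004  0.0908] |0.119| rv [-0.001  0.01  -0.002] |0.01| J [-0.33  0.33 -0.67  0.13 -0.6  -2.26]
top -0.12 12 ztop 0.1912 b -0.0178 0.0152
top -0.11 137 ztop 0.1925 b -0.0227 0.0222
top -0.1 141 ztop 0.1931 b -0.0227 0.0218
top -0.09 154 ztop 0.1929 b -0.0228 0.0223
top -0.08 145 ztop 0.193 b -0.0226 0.022
top -0.07 111 ztop 0.1928 b -0.0176 0.0236
top -0.06 33 ztop 0.1943 b -0.0017 0.0228
scene -0.06 7 ztop 0.1855 b -0.0238 0.0187
scene -0.05 15 ztop 0.189 b -0.0225 0.0236
scene -0.04 44 ztop 0.1929 b -0.024 0.0173
scene -0.03 188 ztop 0.1908 b -0.0229 0.0238
scene -0.02 95 ztop 0.2043 b -0.0238 0.0239
scene -0.01 21 ztop 0.2208 b -0.0239 -0.0114
```

View pics/h2.png

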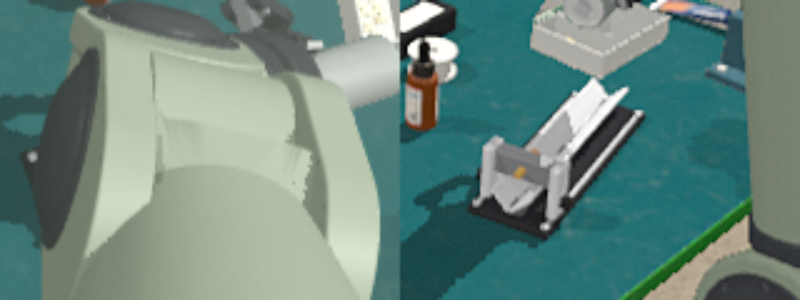

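Depth check: the cell is level (top at 0.193 ± 0.001) and centred over the rail axis (b from −0.0227 to 0.022). The crop itself shows mostly the arm and the empty rail. Descending.

To row units: 0.0815 m / 0.75 = 0.1087, 0.074 m / 0.75 = 0.0987, 0.01 rad / 4 = 0.0025.

```bash
python3 inch.py '[0.3,-0.0333,0,0.04,0,0.0025,0,0.3,-0.06,0,0.0733,0,0.0025,0,0.3,-0.0853,0,0.0987,0,0.0025,0,0.3,-0.0933,0,0.1087,0,0.0025,0,0.3,-0.0933,0,0.1087,0,0.0025,0]'; python3 t4.py
```

```text
t: 7.42
eef_pos: [0.5261, -0.2402, 0.105]
tool_rot: [0.73, -0.58, 0.283, 0.223]
force: [0.1, 0.9, -2.5]
gripper_width: 0.524
grasp_force: 42.2
d [ 0.0719  0.0002 -0.0798] |0.107| rv [-0.002 -0.003 -0.002] |0.00| J [-0.33  0.54 -0.75 -0.16 -0.61 -2.27]
d [-0.0087  0.0006  0.0091] |0.013| rv [-0.002 -0.003 -0.002] |0.00| J [-0.33  0.54 -0.75 -0.16 -0.61 -2.27]
```

To row units: 0.006 m / 0.75 = 0.008, -0.0053 m / 0.75 = -0.0071.

```bash
python3 inch.py '[0.3,-0.0053,0,0.006,0,0,0,0.3,-0.0071,0,0.008,0,0,0,0.3,-0.0071,0,0.008,0,0,0]'; python3 inch.py '[0.3,-0.0017,0,0.002,0,0,0,0.3,-0.0017,0,0.002,0,0,0]';  python3 t4.py
```

```text
t: 7.8
eef_pos: [0.5261, -0.2402, 0.0972]
tool_rot: [0.73, -0.58, 0.283, 0.223]
force: [0.0, 1.4, -3.3]
gripper_width: 0.523
grasp_force: 42.2
t: 8.05
eef_pos: [0.526, -0.2402, 0.0949]
tool_rot: [0.73, -0.58, 0.283, 0.223]
force: [0.4, -0.7, -2.6]
gripper_width: 0.524
grasp_force: 42.2
d [ 0.0787  0.0001 -0.0872] |0.117| rv [-0.002 -0.004 -0.002] |0.00| J [-0.33  0.56 -0.75 -0.19 -0.61 -2.27]
d [-0.0019  0.0005  0.0017] |0.003| rv [-0.002 -0.004 -0.002] |0.00| J [-0.33  0.56 -0.75 -0.19 -0.61 -2.27]
```

To row units: 0.0011 m / 0.75 = 0.0015, -0.001 m / 0.75 = -0.0013.

```bash
for i in 1; do python3 inch.py '[0.3,-0.0013,0,0.0015,0,0,0,0.3,-0.0013,0,0.0015,0,0,0]'; done; python3 inch.py '[0.3,-0.0013,0,0.0015,0,0,0,0.3,-0.0013,0,0.0015,0,0,0]'
```

```text
t: 8.3
eef_pos: [0.5259, -0.2402, 0.0933]
tool_rot: [0.731, -0.58, 0.283, 0.223]
force: [0.7, -0.1, -3.3]
gripper_width: 0.525
grasp_force: 42.2
t: 8.55
eef_pos: [0.5258, -0.2406, 0.0923]
tool_rot: [0.73, -0.58, 0.283, 0.224]
force: [-2.3, -0.6, 2.5]
gripper_width: 0.522
grasp_force: 42.7
```

To row units: 0.0005 m / 0.75 = 0.0007, -0.0004 m / 0.75 = -0.0005.

```bash
python3 inch.py '[0.3,-0.0005,0,0.0007,0,0,0,0.3,-0.0005,0,0.0007,0,0,0]'; python3 inch.py '[0.62,0,0,0,0,0,0,0.75,0,0,0,0,0,0,1,0,0,0,0,0,0,1,0,0,0,0,0,0,1,0,0,0,0,0,0]'; python3 inch.py '[1,0,0,-0.0267,0,0,0,1,0,0,-0.08,0,0,0,1,0,0,-0.1467,0,0,0,1,-0.04,0,-0.1867,0,0,0]'
```

```text
t: 8.8
eef_pos: [0.5257, -0.2408, 0.092]
tool_rot: [0.73, -0.58, 0.283, 0.224]
force: [-4.1, -0.1, 5.6]
gripper_width: 0.523
grasp_force: 43.2
t: 9.43
eef_pos: [0.5261, -0.2403, 0.0913]
tool_rot: [0.731, -0.58, 0.283, 0.223]
force: [1.0, 0.3, 0.3]
gripper_width: 1.0
grasp_force: 0.0
t: 9.93
eef_pos: [0.5009, -0.1267, 0.1779]
tool_rot: [0.729, -0.581, 0.285, 0.221]
force: [-0.3, 1.2, -0.9]
gripper_width: 1.001
grasp_force: 0.0
```

```bash
python3 - <<'E'
from h import *
s=ctrl.observe(); im,d=eyes.capture('wrist'); cv2.imwrite('pics/w3.png',im[...,::-1])
c=eyes.get_calibration('wrist'); K=np.array(c['camera_matrix']); M=np.array(c['mount'])
v,u=np.mgrid[0:480,0:640]
P=np.stack([(u-K[0,2])/K[0,0]*d,-(v-K[1,2])/K[1,1]*d,-d],-1).reshape(-1,3)
P=P[(d>0).ravel()]; P=P@M[:3,:3].T+M[:3,3]; W=R.from_quat(s['tool_rot']).apply(P)+s['eef_pos']
dy=np.array([-.2271,.9739]);dx=np.array([.9739,.2271]);co=np.array([.5197,-.2152])
a=(W[:,:2]-co)@dy;b=(W[:,:2]-co)@dx
m=(abs(b)<.026)&(W[:,2]>.04)&(W[:,2]<.08)
for t in np.arange(-.14,.1,.01):
    k=m&(a>=t)&(a<t+.01)
    if k.sum()>5: print(round(t,2),k.sum(),'z',np.percentile(W[k,2],98).round(4),'b',b[k].min().round(4),b[k].max().round(4),'a',a[k].min().round(4),a[k].max().round(4))
E
```

```text
-0.12 341 z 0.0713 b -0.0246 0.021 a -0.1167 -0.11
-0.11 823 z 0.0717 b -0.0245 0.0209 a -0.11 -0.1
-0.1 852 z 0.0716 b -0.0248 0.0206 a -0.1 -0.09
-0.09 907 z 0.0717 b -0.0249 0.021 a -0.09 -0.08
-0.08 941 z 0.0717 b -0.0247 0.0208 a -0.08 -0.07
-0.07 986 z 0.0717 b -0.0249 0.0205 a -0.07 -0.06
-0.06 1047 z 0.0717 b -0.0249 0.0208 a -0.06 -0.05
-0.05 1085 z 0.0716 b -0.0247 0.0206 a -0.05 -0.04
-0.04 1296 z 0.0718 b -0.0249 0.021 a -0.04 -0.03
-0.03 2089 z 0.0711 b -0.025 0.0206 a -0.03 -0.02
-0.02 13 z 0.0569 b -0.0091 0.0051 a -0.02 -0.0196
0.06 279 z 0.057 b -0.0101 0.0058 a 0.0659 0.07
0.07 1447 z 0.0615 b -0.026 0.026 a 0.07 0.0797
0.08 2503 z 0.062 b -0.026 0.026 a 0.08 0.0899
0.09 133 z 0.062 b -0.0086 0.0124 a 0.0901 0.092
```

View pics/w3.png

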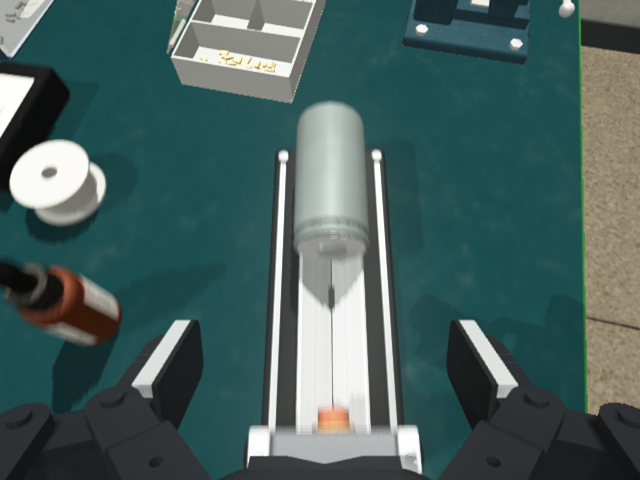

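The cell is seated in the V (top at 0.0717, against 0.0715 expected). Its button is at y≈−0.02 and the pin tip at ≈+0.066. In the image the button is at (332,245) and the pin at (333,418). Next I push on its underside with the closed fingers, tool vertical.

```bash
cat > t5.py <<'E'
import sys; from h import *
Z=np.array([0,0,1.]); dy=np.array([-.2271,.9739,0]);dx=np.array([.9739,.2271,0]);co=np.array([.5197,-.2152,0])-.002*dx
y,z=map(float,sys.argv[1:3]); delta(co+y*dy+z*Z,frame(-Z,np.cross(Z,dy)))
s=ctrl.observe(); e=s['eef_pos']-co; print('cradle x,y,z',(e@dx).round(4),(e@dy).round(4),e[2].round(4),'Fy',(s['force']@dy).round(2),'t',s['t'])
E
python3 t5.py -.16 .2; python3 t5.py -.16 .115
python3 -c "
from kin import *;from h import frame
p=np.load('/tmp/p.npy');Z=np.array([0,0,1.]); dy=np.array([-.2271,.9739,0]);co=np.array([.5177,-.2157,0])
for y,z in((-.16,.2),(-.16,.115),(-.035,.115)):
  q,e=ik(co+y*dy+z*Z,frame(-Z,np.cross(Z,dy)),p,[-.33,.5,-.7,.5,0,-2.2]);print(e.round(4),q.round(2))"
```

```text
d [0.2052 0.0034 0.1529] |0.256| rv [-0.005 -0.735  0.003] |0.73| J [-0.1   0.36 -0.74  0.18 -0.68 -2.01]
cradle x,y,z 0.0024 0.0948 0.176 Fy 3.48 t 9.975
d [0.1482 0.0037 0.216 ] |0.262| rv [-0.005 -0.735  0.003] |0.73| J [-0.1   0.36 -0.74  0.18 -0.68 -2.01]
cradle x,y,z 0.0024 0.0948 0.176 Fy 3.48 t 9.975
0.0 [-0.7   0.65  0.05  0.98  0.   -2.5 ]
0.0 [-0.7   0.76  0.04  0.85  0.   -2.5 ]
0.0 [-0.57  0.63 -0.2   0.75  0.   -2.37]
```

To row units: 0.205 m / 0.75 = 0.2733, 0.165 m / 0.75 = 0.22, -0.735 rad / 4 = -0.1838.

```bash
python3 inch.py '[0,0.0667,0,0,0,0,0,0,0.12,0.0013,0.0533,0,-0.045,0,0,0.1733,0.0027,0.1,0,-0.09,0,0,0.22,0.004,0.1533,0,-0.1375,0,0,0.2733,0.004,0.204,0,-0.1838,0]'; python3 inch.py '[0,0,0,0,0,0,0,0,0,0,0,0,0,0]'; python3 t5.py -.16 .2; python3 t5.py -.16 .115
```

```text
t: 10.6
eef_pos: [0.5545, -0.3774, 0.2002]
tool_rot: [0.783, -0.622, 0.001, -0.003]
force: [1.6, 0.2, -0.3]
gripper_width: 0.002
grasp_force: 0.0
t: 10.85
eef_pos: [0.5535, -0.376, 0.1973]
tool_rot: [0.783, -0.622, 0.0, -0.001]
force: [0.4, 0.3, 0.1]
gripper_width: -0.0
grasp_force: 0.0
d [-0.0043 -0.0016 -0.0027] |0.005| rv [-0.001 -0.    -0.001] |0.00| J [-0.71  0.62  0.    0.95  0.   -2.51]
cradle x,y,z -0.0016 -0.1643 0.1973 Fy 0.2 t 10.85
d [-0.0043 -0.0015  0.0823] |0.082| rv [-0.001 -0.    -0.001] |0.00| J [-0.71  0.62  0.    0.95  0.   -2.51]
cradle x,y,z -0.0016 -0.1643 0.1973 Fy 0.2 t 10.85
```

To row units: 0.082 m / 0.75 = 0.1093, 0.06 m / 0.75 = 0.08.

```bash
python3 inch.py '[0,0,-0.0013,0.04,0,0,0,0,0,-0.0013,0.08,0,0,0,0,0,-0.0013,0.1093,0,0,0,0,0,-0.0013,0.1093,0,0,0]'; python3 inch.py '[0,-0.02,0,0,0,0,0,0,-0.0333,0,0,0,0,0,0,-0.0467,0,0,0,0,0,0,-0.056,0,0,0,0,0,0,-0.0667,0,0,0,0,0]';python3 t5.py -.1 .115
```

```text
t: 11.35
eef_pos: [0.5542, -0.3721, 0.1164]
tool_rot: [0.784, -0.62, -0.0, -0.001]
force: [-0.3, 0.5, 1.2]
gripper_width: 0.001
grasp_force: 0.0
t: 11.98
eef_pos: [0.5447, -0.3278, 0.1181]
tool_rot: [0.783, -0.622, 0.003, 0.0]
force: [0.8, -3.8, 2.9]
gripper_width: -0.001
grasp_force: 1.9
d [-0.0153  0.0008  0.003 ] |0.016| rv [-0.004 -0.005 -0.   ] |0.01| J [-0.66  0.64 -0.18  0.74 -0.   -2.46]
cradle x,y,z 0.0008 -0.1153 0.1181 Fy -3.86 t 11.975
```

To row units: -0.05 m / 0.75 = -0.0667, -0.045 m / 0.75 = -0.06.

```bash
python3 inch.py '[0,-0.016,0,0.0013,0,0,0,0,-0.032,0,0.0013,0,0,0,0,-0.048,0,0.0013,0,0,0,0,-0.06,0,0.0013,0,0,0,0,-0.0667,0,0.0013,0,0,0]';python3 t5.py -.05 .115
```

```text
t: 12.6
eef_pos: [0.5325, -0.2773, 0.1159]
tool_rot: [0.784, -0.621, 0.001, -0.001]
force: [0.2, -1.9, 0.1]
gripper_width: 0.0
grasp_force: 1.3
d [-0.0133  0.0003  0.0009] |0.013| rv [-0.003 -0.001  0.001] |0.00| J [-0.6   0.6  -0.29  0.68  0.   -2.4 ]
cradle x,y,z 0.0003 -0.0633 0.1159 Fy -1.9 t 12.6
```

```bash
python3 - <<'E'
from h import *
dy=np.array([-.2271,.9739]);dx=np.array([.9739,.2271]);co=np.array([.5197,-.2152])-.002*dx
s=ctrl.observe(); im,d=eyes.capture('scene'); P=pts('scene',d).reshape(-1,3); cv2.imwrite('pics/s3.png',cv2.resize(im[190:280,345:445],None,fx=6,fy=6)[...,::-1])
a=(P[:,:2]-co)@dy;b=(P[:,:2]-co)@dx
m=(abs(b)<.01)&(P[:,2]>.062)&(P[:,2]<.08)&(a>-.1)&(a<.065); print('can front a',np.percentile(a[m],[90,98,100]).round(4),m.sum())
E
```

```text
can front a [0.0379 0.0411 0.0429] 221
```

View pics/s3.png

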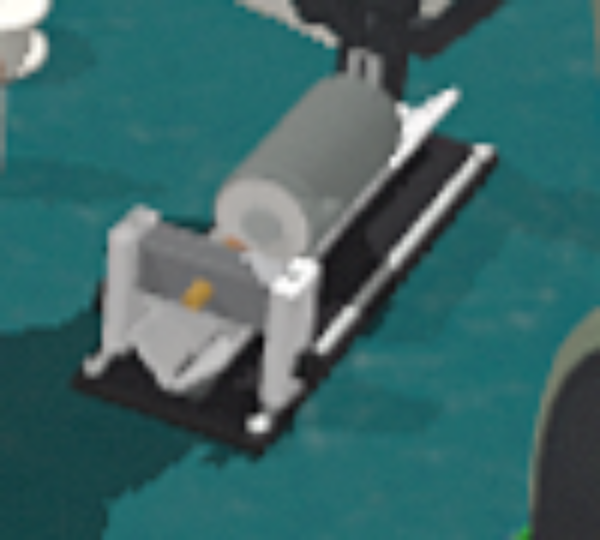

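The scene crop shows the cell lying in the V, pushed by the fingers, with a gap left between button (262,228) and pin (232,243). About 21 mm remains to pin contact.

To row units: -0.019 m / 0.75 = -0.0253, -0.015 m / 0.75 = -0.02.

```bash
python3 inch.py '[0,-0.0067,0,0,0,0,0,0,-0.0133,0,0,0,0,0,0,-0.02,0,0,0,0,0,0,-0.0253,0,0,0,0,0,0,-0.0253,0,0,0,0,0]';python3 t5.py -.05 .115; python3 inch.py '[0,-0.0013,0,0,0,0,0,0,-0.0013,0,0,0,0,0]';python3 t5.py -.05 .115;python3 inch.py '[0,-0.0013,0,0,0,0,0,0,-0.0013,0,0,0,0,0]';python3 t5.py -.05 .115
```

```text
t: 13.28
eef_pos: [0.5281, -0.2589, 0.1158]
tool_rot: [0.784, -0.621, 0.001, -0.001]
force: [-0.1, -1.0, -0.3]
gripper_width: -0.006
grasp_force: 0.0
d [0.0055 0.0003 0.0008] |0.006| rv [-0.003 -0.     0.001] |0.00| J [-0.58  0.58 -0.32  0.67  0.   -2.38]
cradle x,y,z 0.0002 -0.0445 0.1158 Fy -0.94 t 13.275
t: 13.52
eef_pos: [0.5281, -0.2586, 0.1159]
tool_rot: [0.783, -0.622, 0.001, -0.001]
force: [-0.3, -0.7, 0.5]
gripper_width: -0.001
grasp_force: 0.2
d [0.0058 0.0003 0.0009] |0.006| rv [-0.003 -0.001  0.   ] |0.00| J [-0.58  0.58 -0.32  0.67  0.   -2.38]
cradle x,y,z 0.0003 -0.0442 0.1159 Fy -0.59 t 13.525
t: 13.78
eef_pos: [0.528, -0.2579, 0.116]
tool_rot: [0.783, -0.622, 0.002, -0.001]
force: [0.6, -0.9, -0.9]
gripper_width: 0.002
grasp_force: 0.7
d [0.0066 0.0004 0.001 ] |0.007| rv [-0.003 -0.002  0.   ] |0.00| J [-0.58  0.58 -0.33  0.67  0.   -2.38]
cradle x,y,z 0.0004 -0.0434 0.116 Fy -1.01 t 13.775
```

To row units: -0.003 m / 0.75 = -0.004, -0.0015 m / 0.75 = -0.002.

```bash
for i in 1; do python3 inch.py '[0,-0.002,0,0,0,0,0,0,-0.004,0,0,0,0,0,0,-0.004,0,0,0,0,0]'|grep -E 'force: \['; python3 t5.py -.05 .115|tail -1; python3 inch.py '[0,-0.0013,0,0,0,0,0,0,-0.0013,0,0,0,0,0]'|grep -E 'force: \['; python3 t5.py -.05 .115|tail -1; python3 inch.py '[0,-0.0013,0,0,0,0,0,0,-0.0013,0,0,0,0,0]'|grep -E 'force: \['; python3 t5.py -.05 .115|tail -1; done
```

```text
force: [-0.5, -1.8, -0.3]
cradle x,y,z 0.0004 -0.0402 0.1161 Fy -1.68 t 14.15
force: [-0.3, -1.0, -0.0]
cradle x,y,z 0.0004 -0.0393 0.1161 Fy -0.92 t 14.4
force: [0.6, -2.3, 0.1]
cradle x,y,z 0.0004 -0.0383 0.116 Fy -2.41 t 14.65
```

To row units: -0.001 m / 0.75 = -0.0013.

```bash
python3 inch.py '[0,-0.0013,0,0,0,0,0,0,-0.0013,0,0,0,0,0]'>/dev/null; python3 t5.py -.05 .115|tail -1; python3 inch.py '[0,-0.0013,0,0,0,0,0,0,-0.0013,0,0,0,0,0]'>/dev/null; python3 t5.py -.05 .115|tail -1
```

```text
cradle x,y,z 0.0004 -0.0373 0.116 Fy -2.05 t 14.9
cradle x,y,z 0.0004 -0.0363 0.116 Fy -1.72 t 15.15
```

To row units: -0.0007 m / 0.75 = -0.0009.

```bash
python3 inch.py '[0,-0.0009,0,0,0,0,0,0,-0.0009,0,0,0,0,0]'>/dev/null; python3 t5.py -.05 .115|tail -1
```

```text
cradle x,y,z 0.0004 -0.0356 0.116 Fy -2.24 t 15.4
```

To row units: -0.001 m / 0.75 = -0.0013.

```bash
python3 inch.py '[0,-0.0013,0,0,0,0,0,0,-0.0013,0,0,0,0,0]'>/dev/null; python3 t5.py -.05 .115|tail -1
```

```text
cradle x,y,z 0.0004 -0.0346 0.116 Fy -1.61 t 15.65
```

To row units: -0.001 m / 0.75 = -0.0013.

```bash
python3 inch.py '[0,-0.0013,0,0,0,0,0,0,-0.0013,0,0,0,0,0]'>/dev/null; python3 t5.py -.05 .115|tail -1
```

```text
cradle x,y,z 0.0005 -0.0339 0.1161 Fy -3.4 t 15.9
```

```bash
python3 - <<'E'
from h import *
im,d=eyes.capture('scene'); P=pts('scene',d).reshape(-1,3)
dy=np.array([-.2271,.9739]);dx=np.array([.9739,.2271]);co=np.array([.5197,-.2152])-.002*dx
a=(P[:,:2]-co)@dy;b=(P[:,:2]-co)@dx
m=(abs(b)<.01)&(P[:,2]>.064)&(P[:,2]<.08)&(a>-.1)&(a<.08); print('can front a',np.percentile(a[m],[90,98,100]).round(4))
E
```

```text
can front a [0.0644 0.0709 0.0719]
```

To row units: -0.0007 m / 0.75 = -0.0009.

```bash
python3 inch.py '[0,-0.0009,0,0,0,0,0,0,-0.0009,0,0,0,0,0]'>/dev/null; python3 t5.py -.05 .115|tail -1
```

```text
cradle x,y,z 0.0006 -0.0336 0.1162 Fy -5.45 t 16.2
```

To row units: -0.0007 m / 0.75 = -0.0009.

```bash
python3 inch.py '[0,-0.0009,0,0,0,0,0,0,-0.0009,0,0,0,0,0]'>/dev/null; python3 t5.py -.05 .115|tail -1
```

```text
cradle x,y,z 0.0007 -0.0333 0.1164 Fy -5.64 t 16.45
```

To row units: -0.0007 m / 0.75 = -0.0009.

```bash
python3 inch.py '[0,-0.0009,0,0,0,0,0,0,-0.0009,0,0,0,0,0]'>/dev/null; python3 t5.py -.05 .115|tail -1
```

```text
cradle x,y,z 0.0008 -0.033 0.1165 Fy -7.73 t 16.7
```

Contact is solid: the force rises to 7.7 N over less than 1 mm. I back off and check.

To row units: 0.07 m / 0.75 = 0.0933, 0.05 m / 0.75 = 0.0667.

```bash
python3 inch.py '[0,0.0027,0,0,0,0,0,0,0.008,0,0,0,0,0,0,0.0267,0,0,0,0,0,0,0.0667,0,0,0,0,0,0,0.0933,0,-0.0267,0,0,0]'|head -2; python3 inch.py '[0,0.0267,0,-0.08,0,0,0,0,0.0667,0,-0.16,0,0,0,0,0.12,0,-0.1733,0,0,0,0,0.12,0,-0.1733,0,0,0]'; python3 - <<'E'
from h import *
dy=np.array([-.2271,.9739]);dx=np.array([.9739,.2271]);co=np.array([.5197,-.2152])-.002*dx
im,d=eyes.capture('scene'); P=pts('scene',d).reshape(-1,3); A=cv2.resize(im[190:280,345:445],None,fx=4,fy=4)
a=(P[:,:2]-co)@dy;b=(P[:,:2]-co)@dx
m=(abs(b)<.01)&(P[:,2]>.064)&(P[:,2]<.08)&(a>-.1)&(a<.08); print('can front a',np.percentile(a[m],[90,98,100]).round(4))
im,d=eyes.capture('top'); B=cv2.resize(im[215:305,375:475],None,fx=4,fy=4)
cv2.imwrite('pics/f.png',np.hstack([A,B])[...,::-1])
print(ctrl.observe()['force'])
E
```

```text
t: 17.32
eef_pos: [0.5405, -0.3151, 0.1347]
t: 17.82
eef_pos: [0.5618, -0.4055, 0.2679]
tool_rot: [0.782, -0.623, 0.004, -0.001]
force: [-0.5, 1.0, -0.5]
gripper_width: 0.003
grasp_force: 0.0
can front a [0.0654 0.0696 0.0723]
[ 0.57459715 -0.2131644   0.12021485]
```

View pics/f.png

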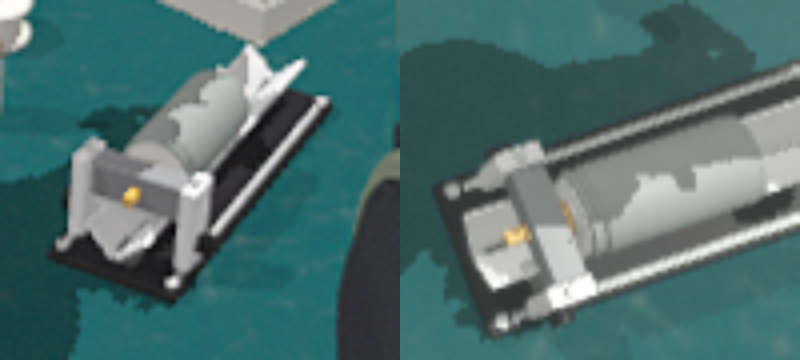

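The final views show the cell lying in the V against the pin, with the can ~7 mm from the bridge face, as expected with the pin in (4 mm pin + 3 mm button). The bridge is undisturbed and the gripper is clear.

```bash
python3 -c "
from workcell import ctrl, eyes
print(ctrl.close_job())"
```

```text
the job is handed in; nothing more can be done
None
```

The cell lies released in the V rail, button against the contact pin; I judge the pin fully in because the push turned solid at about 7.7 N, which should have moved the overload slide only about 0.5 mm. I handed the job in at about 18 s.

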